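Show a stair spindle's insert to the inspection camera

TASK

Roll the round wooden spindle a quarter turn on its plywood board so that the steel insert, which starts facing up, faces sideways; then pick the spindle up and hold it in the air for the inspection camera: spindle level, insert facing the lens squarely, on the lens's centre line and 120 mm in front of the glass. Finish while still holding it there, steady and in the gripper alone; do not touch the camera or disturb the other things on the bench.

Things in the scene. Friction and masses are not known exactly. Their poses are not given: they have to be found in the camera images.
- spindle: round pine spindle, 0.17 kg, starts lying on the board, insert up: cylinder 40 mm dia from x = -110 to +90 mm, then a 22 mm dia tenon to +120. Origin on its axis near its centre of mass; x along the axis to the tenon; z out through the insert (flush steel disc, 20 mm dia, at x = +60). Rolls freely; a tip lightly pressed on top and moved across rolls it half as far as the tip, or a bit less (slip)
- insert (a point): centre of the outer face of the spindle's steel insert; axes as the spindle's (z straight out of the insert)
- sight (a point): point in the air straight out from the insert's face, 120 mm from it along the spindle's z; moves with the spindle
- board: fixed plywood rolling board 220 (x) by 300 mm (y), top 12 mm above the bench; battens 16 mm wide, 9 mm high along its near and far edges stop the spindle. Origin at the centre of its underside. The spindle lies roughly along its y, nearer the robot than the middle, with room to roll away from the robot (+x)
- camera: fixed inspection camera on a post, 226 mm high: steel foot 100 x 110 mm, grey housing 75 x 52 x 52 mm, black round lens. It looks level along its own -x, roughly towards the robot. Origin on the bench under the housing (foot centred 20 mm behind it); lens centre line 200 mm above the bench; z up
- lens (a point): centre of the camera's front glass, 200 mm above the bench; axes as the camera's (it looks along -x)
- focus (a point): point on the lens's centre line 120 mm in front of the glass, 200 mm above the bench, where the insert's face must be held; axes as the camera's
- offcut: bystander: square pine offcut 90 x 38 x 38 mm lying loose; origin at the centre of its underside
- hammer: bystander: hammer lying loose on the bench, handle to its -x; origin on its underside
- glue: bystander: white glue bottle with an orange cap, 60 mm diameter, 160 mm high, upright; origin at the centre of its underside
- tin: bystander: closed steel tin, 74 mm diameter, 70 mm high, upright; origin at the centre of its underside
There are look-alikes about, which are no part of the job. Leave any blue or turquoise look-alike of the spindle alone.

How it is judged:
By the outcome, as a careful person would: the job done as asked, in the order asked, and still so for the second after the job is handed in, while the arm keeps its last pose, push and grip.
It also fails if it takes over 64 s, if anything falls off the work surface, if the arm or the gripper's body presses on something with over 40 N, if the wrist force passes 120 N, or if a joint passes its speed limit or range.

ROBOT

A 7-joint arm with a two-finger parallel gripper is mounted at the origin on the work surface. World frame = base frame: x ahead of the robot, y to its left, z up, the work surface at z = 0. Lengths are in mm, angles in degrees, forces in N, time in s.
With the tool pointing down it reaches from about 425 to 975 mm from the base axis. Payload 16.7 kg.
Tool frame: the origin (TCP) lies at the very end of the fingers, on their centre line; the grasp point (between the pads) lies 19 mm behind it (ctrl.grip_depth is the distance from the TCP to the grasp point, in mm); z points along the fingers, y is the line along which they close (so a half turn about z gives the same grasp; the last joint's range is limited). The gripper opens to 85 mm and grips with 20 to 120 N. Pads are 22 mm wide; open, the fingers measure 114 mm over their backs; the gripper's body (76 mm by 85 mm) begins 54 mm behind the grasp point. The pads swing forward as they close: fully open they stand 13 mm farther back than shut.
Start: joints at [63.684, 24.414, 4.234, 92.017, -1.954, 63.644, -3.845], TCP at [205.754, -642.838, 231.302] pointing down, gripper open.
Joint ranges: [-163.25, 163.25], [-28.42, 122.38], [-70.27, 78.77], [12.13, 141.07], [-58.53, 238.53], [9.26, 117.41], [-156.51, 156.51]. Speed limits (degrees/s): [108.29, 108.29, 136.94, 136.94, 172.46, 172.46, 172.46].

INTERFACE

Orientations are given as a 3x3 rotation matrix whose columns are the frame's x, y, z axes.
In Python, from rig import ctrl gives the robot as it stands.
- The arm moves only by the tool play_rows, never from a script. Its argument "commands" is a list of rows, each an object of numbers: "wx", "wy", "wz": the turn, a rotation vector about the world's x, y, z scaled (see below); "x", "y", "z": the shift along the world's x, y, z scaled (see below); "fingers": the closure, from 0 (fully open) to 1 (shut). A call has exactly 10 rows; each row is the pose to reach, as a shift and turn from the pose commanded when the call began; what a row does not reach only later rows make up. The controller multiplies each number of a shift by 0.1 m and each number of a turn by 90 degrees. A row lasts 1/8 s, in which the tool goes at most 62.5 mm and 10.7 degrees, less where a joint would pass 70% of its speed; a pose out of reach is approached as far as the arm can. A call with a number of a shift or a turn outside -1 to 1 is refused whole. A call with a gripper value outside its range is refused whole. The fingers move at their own pace and stop on an object; "grip_force" is the grip in N (left out, the last holds). Time passes only in rows, so rows that repeat a pose let the fingers close, or fill a call up. It gives the time, the measured TCP pose, the force, the opening and the grip force at its end, in the units of the state.
- ctrl.get_obs(): the state, without advancing time (a new reading comes with each control period).
- ctrl.get_image(name): name is "side" or "top" or "wrist"; returns the picture (400x640x3 uint8, red, green, blue); there is no depth.
- ctrl.get_calibration(name): a dict with "mtx" (3x3 intrinsics, pixels), "R" (3x3) and "t" (3): a world point X has camera coordinates R X + t; the wrist camera has in their place "hand_eye" (4x4, takes a point from camera to tool coordinates, whose origin is the TCP and whose axes are the flange's). Camera axes: x right, y down, z forward; pixel columns grow to the right and rows downward; lengths in mm; the calibration is good to about 2 mm. A picture is of the moment at which its call begins: read the wrist's pose just before it. get_calibration takes no time and is no camera call.
- ctrl.sign_off(): hands the job in; it is judged then, once.
The state is a dict: "time_s": time; "q": joint angles; "joint_vel": joint speeds; "joint_efforts": joint torques, N m; "position": TCP position; "tcp_rot": TCP orientation; "contact_force": force on the tool from outside, world axes, zero at the start; "ft_torque": the same for the moment, N m; "finger_gap": finger opening in mm; "gripper_force": force on a finger pad.
Only numpy, scipy, OpenCV 4.12 (cv2) and the standard library are available. Lean on these libraries where they do the work, as an engineer would, in place of code of your own. Each camera call takes 0.05 s, during which the arm holds its last target. There are 200 camera calls.

## Working session

There is one attempt and no reset: what is moved stays moved. The work goes in short steps, Python scripts to look and compute and a tool call to move; the robot and the scene stay as the last step left them, time stands still between calls to the robot, and variables do not carry over. Pictures are saved under pics/ and viewed, at most 10 in all, crops included, and the job is handed in when it is done.

Besides the shell and the picture viewer there is one more tool, called after "Request:" as name(argument=value, ...), one argument or row to a line, values as JSON. play_rows: Moves the arm, as the interface text tells. Its arguments: {"type":"object","properties":{"commands":{"type":"array","items":{"type":"object","properties":{"wx":{"type":"number"},"wy":{"type":"number"},"wz":{"type":"number"},"x":{"type":"number"},"y":{"type":"number"},"z":{"type":"number"},"fingers":{"type":"number"}}}},"grip_force":{"type":"number"}},"required":["commands"]}

```bash
mkdir -p pics; ls; python3 - <<'E'
from rig import ctrl
import cv2,numpy as np
np.set_printoptions(precision=4,suppress=True)
o=ctrl.get_obs();print(o)
for n in("side","top"):
    im=ctrl.get_image(n);cv2.imwrite(f"pics/{n}0.png",im[...,::-1]);print(n,ctrl.get_calibration(n))
print(ctrl.get_calibration("wrist"))
E
```

```text
pics
{'time_s': 0.0, 'q': array([63.6856, 24.4495,  4.2312, 92.0529, -1.9536, 63.6423, -3.8446]), 'joint_vel': array([ 0.058 ,  0.0387,  0.0824, -0.0201, -0.0117,  0.0214,  0.1178]), 'joint_efforts': array([  0.0002, -94.9832,   3.761 , -46.3519,   0.0193,   0.0101,
         0.    ]), 'position': array([ 205.6166, -642.4931,  230.607 ]), 'tcp_rot': array([[ 0.9524,  0.3048, -0.0005],
       [ 0.3048, -0.9524,  0.0012],
       [-0.0001, -0.0013, -1.    ]]), 'contact_force': array([0.2313, 0.9867, 0.0112]), 'ft_torque': array([ 0.0349,  0.004 , -0.0391]), 'gripper_force': 0.0, 'finger_gap': 85.37192773918956}
side {'mtx': array([[476.9515,   0.    , 324.1988],
       [  0.    , 476.9515, 199.3919],
       [  0.    ,   0.    ,   1.    ]]), 'R': array([[-0.9658, -0.2592,  0.0035],
       [-0.1975,  0.7273, -0.6573],
       [ 0.1678, -0.6355, -0.7536]]), 't': array([ 446.9958,  121.473 , 1504.8644])}
top {'mtx': array([[457.646 ,   0.    , 324.0188],
       [  0.    , 457.646 , 193.857 ],
       [  0.    ,   0.    ,   1.    ]]), 'R': array([[ 0.001 , -1.    , -0.0065],
       [-0.999 , -0.0007, -0.0437],
       [ 0.0437,  0.0065, -0.999 ]]), 't': array([  69.2427,  464.4118, 1464.1729])}
{'mtx': array([[349.9881,   0.    , 320.7359],
       [  0.    , 349.9881, 200.8593],
       [  0.    ,   0.    ,   1.    ]]), 'hand_eye': array([[   0.0003,   -0.9543,   -0.2988,   76.469 ],
       [   1.    ,    0.0004,   -0.0004,   -0.686 ],
       [   0.0005,   -0.2988,    0.9543, -141.9102],
       [   0.    ,    0.    ,    0.    ,    1.    ]])}
```

View pics/top0.png

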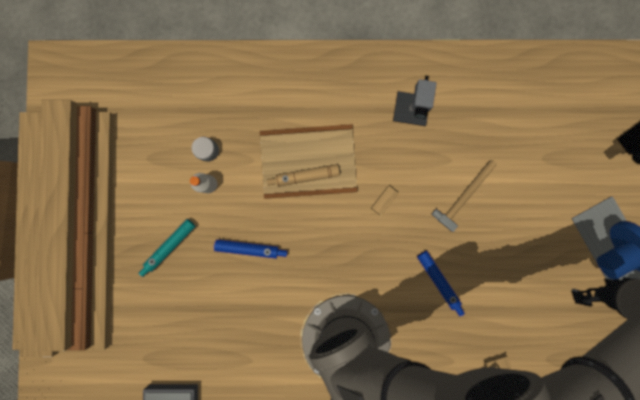

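View pics/side0.png

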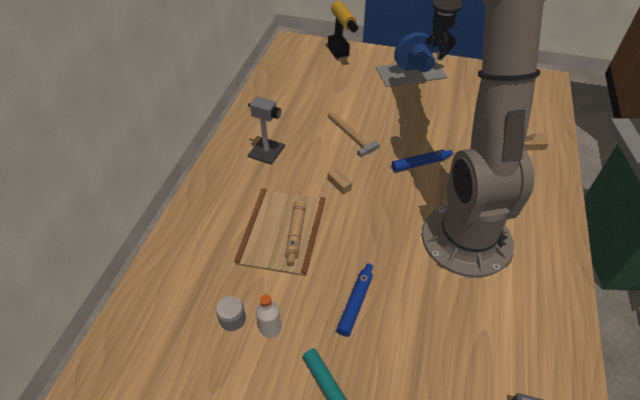

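The spindle is the pine one on the board at top (303,175), insert at (285,179), tenon to the left. Look-alikes are blue (250,248), blue (440,282) and teal (167,248). The camera is at (425,90), the offcut at (385,199), and the glue and tin at (200,182) and (205,148). I'll check this in close crops.

```bash
python3 - <<'E'
import cv2,numpy as np
t=cv2.imread("pics/top0.png");s=cv2.imread("pics/side0.png")
a=cv2.resize(t[70:210,250:450],None,fx=4,fy=4,interpolation=cv2.INTER_CUBIC)
b=cv2.resize(s[85:275,230:360],None,fx=3.1,fy=3.1,interpolation=cv2.INTER_CUBIC)
cv2.imwrite("pics/c1.png",a);cv2.imwrite("pics/c2.png",b)
E
cat > h.py <<'E'
import numpy as np,cv2
from rig import ctrl
def PM(n,obs=None):
    c=ctrl.get_calibration(n);K=np.array(c["mtx"])
    if n!="wrist": return K,np.array(c["R"]),np.array(c["t"])
    T=np.eye(4);T[:3,:3]=obs["tcp_rot"];T[:3,3]=obs["position"]
    W=np.linalg.inv(T@np.array(c["hand_eye"]));return K,W[:3,:3],W[:3,3]
def atz(P,uv,z):
    K,R,t=P;d=R.T@np.linalg.solve(K,[uv[0],uv[1],1]);c=-R.T@t
    return c+d*(z-c[2])/d[2]
def proj(P,X):
    K,R,t=P;p=K@(R@np.asarray(X,float)+t);return p[:2]/p[2]
def tri(P1,u1,P2,u2):
    X=cv2.triangulatePoints(P1[0]@np.c_[P1[1],P1[2]],P2[0]@np.c_[P2[1],P2[2]],np.float64(u1).reshape(2,1),np.float64(u2).reshape(2,1))
    X=(X[:3]/X[3]).ravel();return X,proj(P1,X)-u1
E
python3 - <<'E'
from h import *
np.set_printoptions(precision=1,suppress=True)
T=PM("top")
for n,uv,z in [("insert",(285,179),52),("tenon",(265,181),32),("butt",(340,170),32),("bd",(261,132),12),("bd",(265,197),12),("bd",(357,190),12),("bd",(354,126),12),("offc",(385,199),38),("foot",(413,108),0),("hous",(425,95),226),("tin",(205,148),70),("glue",(200,182),160)]: print(n,atz(T,uv,z))
E
```

```text
insert [509.1 191.8  52. ]
tenon [504.2 257.3  32. ]
butt [539.4  18.7  32. ]
bd [664.8 274.   12. ]
bd [454.  259.7  12. ]
bd [476.8 -36.5  12. ]
bd [684.3 -27.3  12. ]
offc [ 447.  -123.1   38. ]
foot [ 745.8 -220.8    0. ]
hous [ 729.5 -211.5  226. ]
tin [604.3 439.6  70. ]
glue [492.  428.7 160. ]
```

View pics/c1.png

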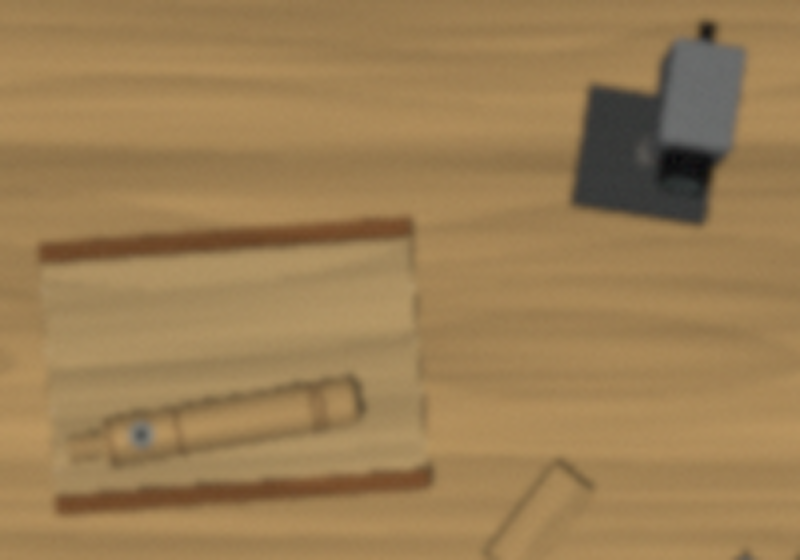

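View pics/c2.png

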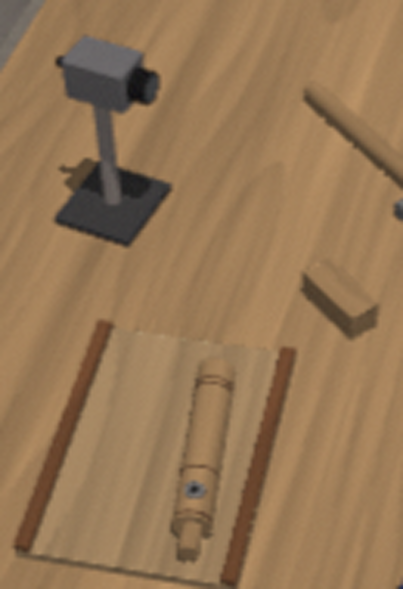

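The crops confirm the choice: a pine spindle with a dark disc at top (285,179) and its tenon to the left (+y). The camera lens is at side (278,113) and top (421,116). I'll move the arm towards the board on an arc, turning the tool so that its closing axis lies across the spindle.

Request:
play_rows(
  commands=[
    {"x":0.1,"y":0.1,"z":0.07,"wz":0.022},
    {"x":0.2,"y":0.2,"z":0.14,"wz":0.044},
    {"x":0.3,"y":0.3,"z":0.21,"wz":0.066},
    {"x":0.4,"y":0.4,"z":0.28,"wz":0.088},
    {"x":0.5,"y":0.5,"z":0.35,"wz":0.11},
    {"x":0.6,"y":0.6,"z":0.42,"wz":0.132},
    {"x":0.7,"y":0.7,"z":0.49,"wz":0.154},
    {"x":0.8,"y":0.8,"z":0.56,"wz":0.176},
    {"x":0.9,"y":0.9,"z":0.63,"wz":0.198},
    {"x":1.0,"y":1.0,"z":0.7,"wz":0.22},
  ],
)

```text
$.commands[0]: bad value
```

Request:
play_rows(
  commands=[
    {"x":0.1,"y":0.1,"wz":0.022},
    {"x":0.2,"y":0.2,"wz":0.044},
    {"x":0.3,"y":0.3,"wz":0.066},
    {"x":0.4,"y":0.4,"wz":0.088},
    {"x":0.5,"y":0.5,"wz":0.11},
    {"x":0.6,"y":0.6,"wz":0.132},
    {"x":0.7,"y":0.7,"wz":0.154},
    {"x":0.8,"y":0.8,"wz":0.176},
    {"x":0.9,"y":0.9,"wz":0.198},
    {"x":1.0,"y":1.0,"wz":0.22},
  ],
)

```text
$.commands[0]: bad value
```

Request:
play_rows(
  commands=[
    {"x":0.1,"y":0.1,"wz":0.022},
    {"x":0.2,"y":0.2,"wz":0.044},
    {"x":0.3,"y":0.3,"wz":0.066},
    {"x":0.4,"y":0.4,"wz":0.088},
    {"x":0.5,"y":0.5,"wz":0.11},
    {"x":0.6,"y":0.6,"wz":0.132},
    {"x":0.7,"y":0.7,"wz":0.154},
    {"x":0.8,"y":0.8,"wz":0.176},
    {"x":0.9,"y":0.9,"wz":0.198},
    {"x":1.0,"y":1.0,"wz":0.22},
  ],
)

```text
$.commands[0]: bad value
```

Request:
play_rows(
  commands=[
    {"x":0.02,"y":0.1,"wz":0.024},
    {"x":0.04,"y":0.2,"wz":0.048},
    {"x":0.06,"y":0.3,"wz":0.072},
    {"x":0.08,"y":0.4,"wz":0.096},
    {"x":0.1,"y":0.5,"wz":0.12},
    {"x":0.12,"y":0.6,"wz":0.144},
    {"x":0.14,"y":0.7,"wz":0.168},
    {"x":0.16,"y":0.8,"wz":0.192},
    {"x":0.18,"y":0.9,"wz":0.216},
    {"x":0.2,"y":1.0,"wz":0.24},
  ],
)

```text
$.commands[0]: bad value
```

```bash
cat > snap.py <<'E'
import sys,pickle;from h import *
n=sys.argv[1];o=ctrl.get_obs();im=ctrl.get_image("wrist")
cv2.imwrite(f"pics/{n}.png",im[...,::-1]);pickle.dump(o,open(f"{n}.pkl","wb"));np.set_printoptions(precision=2,suppress=True)
print(o["time_s"],o["position"],o["tcp_rot"].round(4).tolist(),o["q"],o["contact_force"])
E
python3 snap.py w1
```

```text
0.1 [ 205.63 -642.53  230.67] [[0.9524, 0.3048, -0.0005], [0.3048, -0.9524, 0.0011], [-0.0001, -0.0012, -1.0]] [63.68 24.45  4.23 92.05 -1.95 63.64 -3.84] [-0.5  -0.31 -0.1 ]
```

Request:
play_rows(
  commands=[
    {"y":0.1},
    {"y":0.2},
    {"y":0.3},
    {"y":0.4},
    {"y":0.5},
    {"y":0.6},
    {"y":0.7},
    {"y":0.8},
    {"y":0.9},
    {"y":1.0},
  ],
)

```text
$.commands[0]: bad value
```

```bash
python3 snap.py w2; python3 -c "
import cv2,numpy as np
a=[cv2.imread(f'pics/w{i}.png') for i in (1,2)]
cv2.imwrite('pics/w12.png',cv2.resize(np.vstack(a),None,fx=.74,fy=.74,interpolation=cv2.INTER_AREA))"
```

```text
0.15 [ 205.67 -642.56  230.78] [[0.9524, 0.3048, -0.0004], [0.3048, -0.9524, 0.0009], [-0.0001, -0.001, -1.0]] [63.68 24.44  4.23 92.04 -1.95 63.65 -3.85] [ 0.42 -0.76 -0.18]
```

View pics/w12.png

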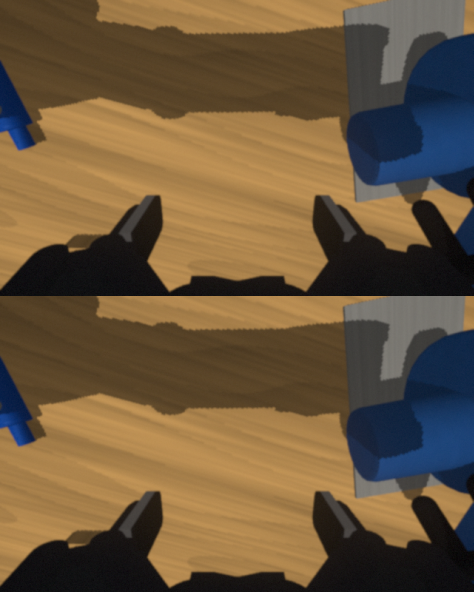

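The rows need all seven fields.

Request:
play_rows(
  commands=[
    {"x":0.1,"y":0.1,"z":0.07,"wx":0,"wy":0,"wz":0.022,"fingers":0},
    {"x":0.2,"y":0.2,"z":0.14,"wx":0,"wy":0,"wz":0.044,"fingers":0},
    {"x":0.3,"y":0.3,"z":0.21,"wx":0,"wy":0,"wz":0.066,"fingers":0},
    {"x":0.4,"y":0.4,"z":0.28,"wx":0,"wy":0,"wz":0.088,"fingers":0},
    {"x":0.5,"y":0.5,"z":0.35,"wx":0,"wy":0,"wz":0.11,"fingers":0},
    {"x":0.6,"y":0.6,"z":0.42,"wx":0,"wy":0,"wz":0.132,"fingers":0},
    {"x":0.7,"y":0.7,"z":0.49,"wx":0,"wy":0,"wz":0.154,"fingers":0},
    {"x":0.8,"y":0.8,"z":0.56,"wx":0,"wy":0,"wz":0.176,"fingers":0},
    {"x":0.9,"y":0.9,"z":0.63,"wx":0,"wy":0,"wz":0.198,"fingers":0},
    {"x":1.0,"y":1.0,"z":0.7,"wx":0,"wy":0,"wz":0.22,"fingers":0},
  ],
)

```text
time_s: 1.45
position: [306.4, -542.2, 301.8]
tcp_rot: [[0.791, 0.611, -0.0], [0.611, -0.791, 0.0], [0.0, -0.0, -1.0]]
contact_force: [-0.8, 0.6, -1.0]
finger_gap: 85.4
gripper_force: 0.0
```

Request:
play_rows(
  commands=[
    {"x":0.1,"y":0.1,"z":0,"wx":0,"wy":0,"wz":0.022,"fingers":0},
    {"x":0.2,"y":0.2,"z":0,"wx":0,"wy":0,"wz":0.044,"fingers":0},
    {"x":0.3,"y":0.3,"z":0,"wx":0,"wy":0,"wz":0.066,"fingers":0},
    {"x":0.4,"y":0.4,"z":0,"wx":0,"wy":0,"wz":0.088,"fingers":0},
    {"x":0.5,"y":0.5,"z":0,"wx":0,"wy":0,"wz":0.11,"fingers":0},
    {"x":0.6,"y":0.6,"z":0,"wx":0,"wy":0,"wz":0.132,"fingers":0},
    {"x":0.7,"y":0.7,"z":0,"wx":0,"wy":0,"wz":0.154,"fingers":0},
    {"x":0.8,"y":0.8,"z":0,"wx":0,"wy":0,"wz":0.176,"fingers":0},
    {"x":0.9,"y":0.9,"z":0,"wx":0,"wy":0,"wz":0.198,"fingers":0},
    {"x":1.0,"y":1.0,"z":0,"wx":0,"wy":0,"wz":0.22,"fingers":0},
  ],
)

```text
time_s: 2.7
position: [406.4, -442.2, 301.3]
tcp_rot: [[0.538, 0.843, 0.0], [0.843, -0.538, 0.0], [0.0, 0.0, -1.0]]
contact_force: [-0.3, -0.6, -0.5]
finger_gap: 85.3
gripper_force: 0.0
```

Request:
play_rows(
  commands=[
    {"x":0.1,"y":0.1,"z":0,"wx":0,"wy":0,"wz":0.022,"fingers":0},
    {"x":0.2,"y":0.2,"z":0,"wx":0,"wy":0,"wz":0.044,"fingers":0},
    {"x":0.3,"y":0.3,"z":0,"wx":0,"wy":0,"wz":0.066,"fingers":0},
    {"x":0.4,"y":0.4,"z":0,"wx":0,"wy":0,"wz":0.088,"fingers":0},
    {"x":0.5,"y":0.5,"z":0,"wx":0,"wy":0,"wz":0.11,"fingers":0},
    {"x":0.6,"y":0.6,"z":0,"wx":0,"wy":0,"wz":0.132,"fingers":0},
    {"x":0.7,"y":0.7,"z":0,"wx":0,"wy":0,"wz":0.154,"fingers":0},
    {"x":0.8,"y":0.8,"z":0,"wx":0,"wy":0,"wz":0.176,"fingers":0},
    {"x":0.9,"y":0.9,"z":0,"wx":0,"wy":0,"wz":0.198,"fingers":0},
    {"x":1.0,"y":1.0,"z":0,"wx":0,"wy":0,"wz":0.22,"fingers":0},
  ],
)

```text
time_s: 3.95
position: [506.4, -342.2, 301.3]
tcp_rot: [[0.22, 0.975, -0.0], [0.975, -0.22, 0.0], [0.0, -0.0, -1.0]]
contact_force: [-0.3, -0.9, -0.3]
finger_gap: 85.5
gripper_force: 0.0
```

Request:
play_rows(
  commands=[
    {"x":0.02,"y":0.1,"z":0,"wx":0,"wy":0,"wz":0.024,"fingers":0},
    {"x":0.04,"y":0.2,"z":0,"wx":0,"wy":0,"wz":0.048,"fingers":0},
    {"x":0.06,"y":0.3,"z":0,"wx":0,"wy":0,"wz":0.072,"fingers":0},
    {"x":0.08,"y":0.4,"z":0,"wx":0,"wy":0,"wz":0.096,"fingers":0},
    {"x":0.1,"y":0.5,"z":0,"wx":0,"wy":0,"wz":0.12,"fingers":0},
    {"x":0.12,"y":0.6,"z":0,"wx":0,"wy":0,"wz":0.144,"fingers":0},
    {"x":0.14,"y":0.7,"z":0,"wx":0,"wy":0,"wz":0.168,"fingers":0},
    {"x":0.16,"y":0.8,"z":0,"wx":0,"wy":0,"wz":0.192,"fingers":0},
    {"x":0.18,"y":0.9,"z":0,"wx":0,"wy":0,"wz":0.216,"fingers":0},
    {"x":0.2,"y":1.0,"z":0,"wx":0,"wy":0,"wz":0.24,"fingers":0},
  ],
)

```text
time_s: 5.2
position: [525.9, -242.2, 301.3]
tcp_rot: [[-0.155, 0.988, -0.0], [0.988, 0.155, 0.0], [0.0, -0.0, -1.0]]
contact_force: [-0.4, 0.9, -0.1]
finger_gap: 85.5
gripper_force: 0.0
```

```bash
python3 snap.py w1
```

```text
5.2 [ 525.87 -242.16  301.31] [[-0.1545, 0.988, -0.0001], [0.988, 0.1545, 0.0], [0.0001, -0.0001, -1.0]] [ 36.94  13.67 -22.16  98.62   5.49  68.78  22.24] [-0.45  0.88 -0.12]
```

Request:
play_rows(
  commands=[
    {"x":0,"y":0.1,"z":0,"wx":0,"wy":0,"wz":0,"fingers":0},
    {"x":0,"y":0.2,"z":0,"wx":0,"wy":0,"wz":0,"fingers":0},
    {"x":0,"y":0.3,"z":0,"wx":0,"wy":0,"wz":0,"fingers":0},
    {"x":0,"y":0.4,"z":0,"wx":0,"wy":0,"wz":0,"fingers":0},
    {"x":0,"y":0.5,"z":0,"wx":0,"wy":0,"wz":0,"fingers":0},
    {"x":0,"y":0.6,"z":0,"wx":0,"wy":0,"wz":0,"fingers":0},
    {"x":0,"y":0.7,"z":0,"wx":0,"wy":0,"wz":0,"fingers":0},
    {"x":0,"y":0.8,"z":0,"wx":0,"wy":0,"wz":0,"fingers":0},
    {"x":0,"y":0.9,"z":0,"wx":0,"wy":0,"wz":0,"fingers":0},
    {"x":0,"y":1,"z":0,"wx":0,"wy":0,"wz":0,"fingers":0},
  ],
)

```text
time_s: 6.5
position: [525.8, -142.2, 301.3]
tcp_rot: [[-0.152, 0.988, -0.0], [0.988, 0.152, 0.0], [0.0, -0.0, -1.0]]
contact_force: [-0.1, 0.4, -0.5]
finger_gap: 85.7
gripper_force: 0.0
```

```bash
python3 snap.py w2; python3 -c "
import cv2,numpy as np
a=[cv2.imread(f'pics/w{i}.png') for i in (1,2)]
cv2.imwrite('pics/w12b.png',cv2.resize(np.vstack(a),None,fx=.74,fy=.74,interpolation=cv2.INTER_AREA))"
```

```text
6.5 [ 525.77 -142.17  301.3 ] [[-0.1521, 0.9884, -0.0], [0.9884, 0.1521, 0.0], [0.0, -0.0, -1.0]] [ 30.95  10.58 -25.73 102.58   4.93  67.94  12.49] [-0.06  0.37 -0.53]
```

View pics/w12b.png

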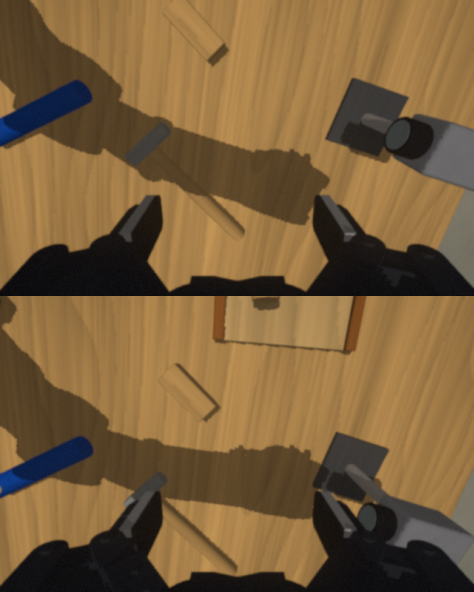

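Both views show the lens glass, at w1 (538,185) and w2 (503,299), and the foot corners. The offcut and hammer are clear of the final pose apart from the hammer lying beneath it. I'll triangulate with refined corners.

```bash
cat > cam.py <<'E'
from h import *;import pickle
np.set_printoptions(precision=1,suppress=True)
I=[cv2.imread(f"pics/w{i}.png") for i in(1,2)];P=[PM("wrist",pickle.load(open(f"w{i}.pkl","rb"))) for i in(1,2)]
g=[cv2.cvtColor(i,cv2.COLOR_BGR2GRAY) for i in I]
c=[[(478,105),(552,131),(441,189)],[(457,184),(524,204),(427,258)]]
r=[cv2.cornerSubPix(g[k],np.float32(c[k]).reshape(-1,1,2),(6,6),(-1,-1),(3,50,.01)).reshape(-1,2) for k in(0,1)]
X=[]
for a,b,a0,b0 in zip(*r,*c):
    x,e=tri(P[0],a,P[1],b);X.append(x);print("foot",a-a0,b-b0,x,e)
d=X[1]-X[0];e=X[2]-X[0]
print(np.linalg.norm(d),np.degrees(np.arctan2(d[1],d[0])),np.linalg.norm(e),np.degrees(np.arctan2(-e[0],e[1])))
L=[]
for k,(u,v) in enumerate([(538,185),(503,299)]):
    w=g[k][v-32:v+32,u-32:u+32];m=(cv2.GaussianBlur(w,(3,3),0)>45).astype(np.uint8)
    print("grey",w[32,8:60:3])
    _,lab,st,ce=cv2.connectedComponentsWithStats(m);j=lab[32,32];print(st[j],ce[j]-32);L.append(ce[j]-32+[u,v])
print(L,tri(P[0],L[0],P[1],L[1]))
print("clicks",tri(P[0],(538,185),P[1],(503,299)),tri(PM("side"),(278.4,112.7),P[0],(538,185)))
cv2.imwrite("pics/lens.png",np.hstack([cv2.resize(I[0][60:260,420:640],None,fx=1.8,fy=1.8),cv2.resize(I[1][160:360,400:620],None,fx=1.8,fy=1.8)]))
E
python3 cam.py
```

```text
foot [-2.1 -0.5] [-2.8 -1.3] [ 703.4 -151.7    0.1] [0. 0.]
foot [0.2 0.2] [1.6 3.2] [ 800.8 -168.     8.8] [-0.1 -0. ]
foot [-2.3 -1.4] [0.6 3.3] [ 680.2 -255.3   27. ] [4.2 0.8]
99.12452574504634 -9.488367363401272 109.55644538308859 167.36539987476513
grey [34 33 32 57 59 60 59 59 62 60 58 57 64 20 27 20 22 24]
[   0    0   64   49 1826] [ -4.9 -13.1]
grey [30 49 55 56 57 57 58 58 56 59 31 20 20 22 21 21 21 22]
[   0    0   64   50 1671] [ -2.2 -13.3]
[array([533.1, 171.9]), array([500.8, 285.7])] (array([ 688.7, -199.7,  177.3]), array([3.4, 1. ]))
clicks (array([ 690. , -207.9,  185.1]), array([2.5, 0.8])) (array([ 678.3, -205.1,  197.3]), array([-0.2, -0.2]))
```

View pics/lens.png

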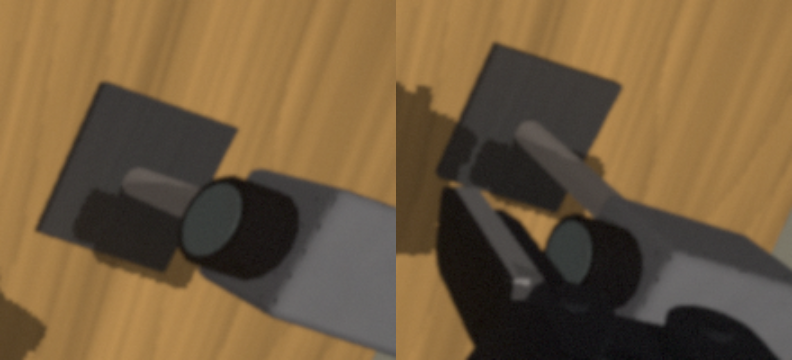

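```bash
cat > fit.py <<'E'
from h import *;import pickle
from scipy.optimize import least_squares
np.set_printoptions(precision=2,suppress=True)
V={f"w{i}":PM("wrist",pickle.load(open(f"w{i}.pkl","rb"))) for i in(1,2)};V["top"]=PM("top");V["side"]=PM("side")
M={"w1":dict(A=(477.8,105.6),B=(552.2,131.1),C=(440.6,187.8),D=(512.2,210.6),L=(537.8,181.7)),
"w2":dict(A=(454.4,183.9),B=(525,207.2),C=(422.8,258.3),D=(491.1,277.8),L=(496.7,299.4)),
"top":dict(B=(398,91.75),A=(393.75,121.25),C=(426.25,125.5),L=(420.7,115.8)),
"side":dict(L=(278.4,112.7))}
def pts(p):
    x,y,a,h,l=p;c,s=np.cos(a),np.sin(a);R=np.array([[c,-s,0],[s,c,0],[0,0,1]])
    q=dict(A=(-30,55,h),B=(70,55,h),C=(-30,-55,h),D=(70,-55,h),L=(-l,0,200))
    return {k:R@v+[x,y,0] for k,v in q.items()}
def res(p):
    X=pts(p);return np.array([(proj(V[v],X[k])-u) for v in M for k,u in M[v].items()])
f=least_squares(lambda p:res(p).ravel(),[735,-205,-.15,8,50],loss="soft_l1")
print(f.x,np.degrees(f.x[2]));i=0
for v in M:
    for k in M[v]: print(v,k,res(f.x)[i]);i+=1
L=pts(f.x)["L"];d=np.array([np.cos(f.x[2]),np.sin(f.x[2]),0]);print("lens",L,"focus",L-120*d)
E
python3 fit.py
```

```text
[ 723.05 -210.33   -0.15    8.89   46.53] -8.80422348171526
w1 A [ 0.03 -1.28]
w1 B [ 0.24 -0.98]
w1 C [0.3 1. ]
w1 D [-1.04  0.58]
w1 L [0.05 0.49]
w2 A [1.18 0.05]
w2 B [ 0.93 -0.85]
w2 C [-0.25 -0.18]
w2 D [-2.1  -0.08]
w2 L [-0.61  2.23]
top B [-1.26 -1.07]
top A [-1.55 -0.44]
top C [-0.46  0.45]
top L [-0.46 -0.05]
side L [-0.07 -0.38]
lens [ 677.08 -203.21  200.  ] focus [ 558.49 -184.84  200.  ]
```

The fit is good to about 1–2 mm: lens (677,-203,200), yaw -8.8°. Next I'll move over the spindle.

Request:
play_rows(
  commands=[
    {"x":0,"y":0.1,"z":0,"wx":0,"wy":0,"wz":0,"fingers":0},
    {"x":0,"y":0.2,"z":0,"wx":0,"wy":0,"wz":0,"fingers":0},
    {"x":0,"y":0.3,"z":0,"wx":0,"wy":0,"wz":0,"fingers":0},
    {"x":0,"y":0.4,"z":0,"wx":0,"wy":0,"wz":0,"fingers":0},
    {"x":0,"y":0.5,"z":0,"wx":0,"wy":0,"wz":0,"fingers":0},
    {"x":0,"y":0.6,"z":0,"wx":0,"wy":0,"wz":0,"fingers":0},
    {"x":0,"y":0.7,"z":0,"wx":0,"wy":0,"wz":0,"fingers":0},
    {"x":0,"y":0.8,"z":0,"wx":0,"wy":0,"wz":0,"fingers":0},
    {"x":0,"y":0.9,"z":0,"wx":0,"wy":0,"wz":0,"fingers":0},
    {"x":0,"y":1,"z":0,"wx":0,"wy":0,"wz":0,"fingers":0},
  ],
)

```text
time_s: 7.8
position: [525.7, -42.2, 301.3]
tcp_rot: [[-0.152, 0.988, -0.0], [0.988, 0.152, 0.0], [0.0, -0.0, -1.0]]
contact_force: [-0.4, 0.2, -0.3]
finger_gap: 85.7
gripper_force: 0.0
```

Request:
play_rows(
  commands=[
    {"x":0,"y":0.1,"z":0,"wx":0,"wy":0,"wz":0,"fingers":0},
    {"x":0,"y":0.2,"z":0,"wx":0,"wy":0,"wz":0,"fingers":0},
    {"x":0,"y":0.3,"z":0,"wx":0,"wy":0,"wz":0,"fingers":0},
    {"x":0,"y":0.4,"z":0,"wx":0,"wy":0,"wz":0,"fingers":0},
    {"x":0,"y":0.5,"z":0,"wx":0,"wy":0,"wz":0,"fingers":0},
    {"x":0,"y":0.6,"z":0,"wx":0,"wy":0,"wz":0,"fingers":0},
    {"x":0,"y":0.7,"z":0,"wx":0,"wy":0,"wz":0,"fingers":0},
    {"x":0,"y":0.8,"z":0,"wx":0,"wy":0,"wz":0,"fingers":0},
    {"x":0,"y":0.9,"z":0,"wx":0,"wy":0,"wz":0,"fingers":0},
    {"x":0,"y":1,"z":0,"wx":0,"wy":0,"wz":0,"fingers":0},
  ],
)

```text
time_s: 9.05
position: [525.8, 57.8, 301.3]
tcp_rot: [[-0.152, 0.988, 0.0], [0.988, 0.152, 0.0], [0.0, 0.0, -1.0]]
contact_force: [0.3, -0.4, -0.6]
finger_gap: 85.3
gripper_force: 0.0
```

```bash
python3 snap.py w3
```

```text
9.05 [525.77  57.84 301.32] [[-0.1521, 0.9884, 0.0], [0.9884, 0.1521, 0.0], [0.0, 0.0, -1.0]] [ 16.83   9.85 -33.72 104.03   5.88  67.86  -9.97] [ 0.28 -0.37 -0.56]
```

Request:
play_rows(
  commands=[
    {"x":0,"y":0.1,"z":-0.1,"wx":0,"wy":0,"wz":0,"fingers":0.2},
    {"x":0,"y":0.2,"z":-0.2,"wx":0,"wy":0,"wz":0,"fingers":0.4},
    {"x":0,"y":0.3,"z":-0.3,"wx":0,"wy":0,"wz":0,"fingers":0.6},
    {"x":0,"y":0.4,"z":-0.4,"wx":0,"wy":0,"wz":0,"fingers":0.8},
    {"x":0,"y":0.5,"z":-0.5,"wx":0,"wy":0,"wz":0,"fingers":1},
    {"x":0,"y":0.6,"z":-0.6,"wx":0,"wy":0,"wz":0,"fingers":1},
    {"x":0,"y":0.7,"z":-0.7,"wx":0,"wy":0,"wz":0,"fingers":1},
    {"x":0,"y":0.7,"z":-0.8,"wx":0,"wy":0,"wz":0,"fingers":1},
    {"x":0,"y":0.7,"z":-0.9,"wx":0,"wy":0,"wz":0,"fingers":1},
    {"x":0,"y":0.7,"z":-1,"wx":0,"wy":0,"wz":0,"fingers":1},
  ],
  grip_force=20,
)

```text
time_s: 10.35
position: [525.8, 126.7, 200.6]
tcp_rot: [[-0.152, 0.988, -0.0], [0.988, 0.152, -0.0], [-0.0, -0.0, -1.0]]
contact_force: [1.0, -0.2, 0.1]
finger_gap: 0.2
gripper_force: 0.0
```

```bash
python3 snap.py w4; python3 -c "
import cv2,numpy as np
a=[cv2.imread(f'pics/w{i}.png') for i in (3,4)]
cv2.imwrite('pics/w34.png',cv2.resize(np.vstack(a),None,fx=.75,fy=.75,interpolation=cv2.INTER_AREA))"
```

```text
10.35 [525.81 126.74 200.64] [[-0.1515, 0.9885, -0.0001], [0.9885, 0.1515, -0.0001], [-0.0001, -0.0001, -1.0]] [  9.3   17.01 -35.11 109.37  11.57  57.12 -22.24] [ 0.96 -0.25  0.11]
```

View pics/w34.png

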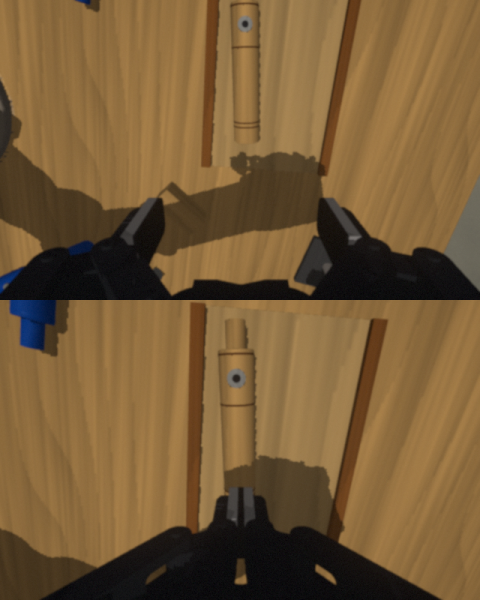

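w3/w4 show the insert at (327,32) and (315,104), facing straight up, with the butt end at w3 (327,190). I'll triangulate the insert by its grey colour.

```bash
cat > ins.py <<'E'
from h import *;import pickle
np.set_printoptions(precision=2,suppress=True)
def load(n): return cv2.imread(f"pics/{n}.png"),PM("wrist",pickle.load(open(f"{n}.pkl","rb")))
def disc(im,uv,r=22):
    u,v=map(int,uv);v0=max(v-r,0);w=im[v0:v+r,u-r:u+r];S=cv2.cvtColor(w,cv2.COLOR_BGR2HSV)[...,1]
    m=cv2.morphologyEx((S<70).astype(np.uint8),cv2.MORPH_CLOSE,np.ones((5,5)))
    _,lab,st,ce=cv2.connectedComponentsWithStats(m)
    j=1+np.argmax(st[1:,4]);return ce[j]+[u-r,v0],st[j],cv2.minAreaRect(np.argwhere(lab==j)[:,::-1].astype(np.float32))[1]
E
python3 - <<'E'
from ins import *
(a,Pa),(b,Pb)=load("w3"),load("w4")
ua,s,e=disc(a,(327,32));print(ua,s,e);ub,s2,e2=disc(b,(315,104));print(ub,s2,e2)
print("insert",tri(Pa,ua,Pb,ub))
for uv in [(315,104)]: print(atz(Pb,ub,52),atz(Pa,ua,52))
# axis: spindle edges in w3 and w4 from vertical-edge profile at rows
for n,(im,P),rows in (("w3",(a,Pa),(70,100,130,150)),("w4",(b,Pb),(150,170,190))):
    g=cv2.GaussianBlur(cv2.cvtColor(im,cv2.COLOR_BGR2GRAY),(5,5),0).astype(int)
    for r in rows: print(n,r,g[r,285:360:3])
print(atz(Pa,(327,190),32),atz(Pb,(313,25),32))
E
```

```text
[326.35  31.46] [ 12  11  20  21 320] (19.0, 20.0)
[314.66 104.11] [ 10  10  24  25 481] (24.0, 23.0)
insert (array([510.73, 192.57,  51.35]), array([-0., -0.]))
[510.74 192.6   52.  ] [510.74 192.48  52.  ]
w3 70 [ 70  72 117 126 125 123 122 125 102 100 109 119 128 136 134 129 122 112
 102  88  82 118 125 130 133]
w3 100 [ 69 108 128 126 125 123 125 133 116  98 111 121 128 134 131 128 123 115
 104  90  78 117 131 133 127]
w3 130 [ 77 122 130 126 123 126 132 135 125 100 112 121 127 133 129 125 124 115
 105  91  93 128 133 127 124]
w3 150 [110 132 130 126 124 129 135 136 129 106 112 120 126 131 128 124 123 116
 106  92  84 125 129 125 124]
w4 150 [122 121 127 108  99 107 115 122 129 135 133 129 126 121 114 106  98  85
  79 117 124 128 133 132 127]
w4 170 [122 124 130 120  97 105 115 121 128 134 132 129 126 122 116 107  99  86
  83 118 126 131 133 128 123]
w4 190 [122 128 133 129 100 103 116 120 126 132 131 128 125 122 116 108 100  87
  73 106 129 133 129 124 122]
[538.97  21.87  32.  ] [500.19 252.32  32.  ]
```

The insert is at (510.7,192.6,51.4), right for a top at 52, and the axis yaw is 99.4°, so the COM is near (520.5,133.4). I'll descend with closed fingertips just on the near side of the crown.

Request:
play_rows(
  commands=[
    {"x":-0.02,"y":0.01,"z":-0.15,"wx":0,"wy":0,"wz":0.007,"fingers":1},
    {"x":-0.04,"y":0.02,"z":-0.3,"wx":0,"wy":0,"wz":0.007,"fingers":1},
    {"x":-0.06,"y":0.03,"z":-0.45,"wx":0,"wy":0,"wz":0.007,"fingers":1},
    {"x":-0.08,"y":0.04,"z":-0.6,"wx":0,"wy":0,"wz":0.007,"fingers":1},
    {"x":-0.1,"y":0.045,"z":-0.75,"wx":0,"wy":0,"wz":0.007,"fingers":1},
    {"x":-0.12,"y":0.045,"z":-0.85,"wx":0,"wy":0,"wz":0.007,"fingers":1},
    {"x":-0.12,"y":0.045,"z":-0.95,"wx":0,"wy":0,"wz":0.007,"fingers":1},
    {"x":-0.12,"y":0.045,"z":-1,"wx":0,"wy":0,"wz":0.007,"fingers":1},
    {"x":-0.12,"y":0.045,"z":-1,"wx":0,"wy":0,"wz":0.007,"fingers":1},
    {"x":-0.12,"y":0.045,"z":-1,"wx":0,"wy":0,"wz":0.007,"fingers":1},
  ],
)

```text
time_s: 11.65
position: [514.0, 131.7, 101.6]
tcp_rot: [[-0.163, 0.987, 0.0], [0.987, 0.163, 0.0], [0.0, 0.001, -1.0]]
contact_force: [0.8, 0.4, -0.1]
finger_gap: 0.4
gripper_force: 0.0
```

Request:
play_rows(
  commands=[
    {"x":0,"y":0,"z":-0.1,"wx":0,"wy":0,"wz":0,"fingers":1},
    {"x":0,"y":0,"z":-0.2,"wx":0,"wy":0,"wz":0,"fingers":1},
    {"x":0,"y":0,"z":-0.3,"wx":0,"wy":0,"wz":0,"fingers":1},
    {"x":0,"y":0,"z":-0.4,"wx":0,"wy":0,"wz":0,"fingers":1},
    {"x":0,"y":0,"z":-0.45,"wx":0,"wy":0,"wz":0,"fingers":1},
    {"x":0,"y":0,"z":-0.47,"wx":0,"wy":0,"wz":0,"fingers":1},
    {"x":0,"y":0,"z":-0.48,"wx":0,"wy":0,"wz":0,"fingers":1},
    {"x":0,"y":0,"z":-0.48,"wx":0,"wy":0,"wz":0,"fingers":1},
    {"x":0,"y":0,"z":-0.48,"wx":0,"wy":0,"wz":0,"fingers":1},
    {"x":0,"y":0,"z":-0.48,"wx":0,"wy":0,"wz":0,"fingers":1},
  ],
)

```text
time_s: 12.9
position: [513.8, 131.7, 53.5]
tcp_rot: [[-0.163, 0.987, 0.0], [0.987, 0.163, 0.0], [0.0, 0.0, -1.0]]
contact_force: [0.3, 0.3, -0.2]
finger_gap: -0.2
gripper_force: 0.0
```

```bash
python3 snap.py w5;python3 - <<'E'
from ins import *
im,P=load("w5");u0=proj(P,(510.7,192.6,52));print("pred",u0,disc(im,u0,50))
E
```

```text
12.9 [513.85 131.68  53.47] [[-0.1629, 0.9866, 0.0002], [0.9866, 0.1629, 0.0001], [0.0, 0.0003, -1.0]] [  3.85  27.58 -30.79 117.08  21.31  40.73 -31.08] [ 0.34  0.29 -0.21]
pred [337.51 133.95] (array([337.74, 133.72]), array([  27,   27,   49,   49, 1870], dtype=int32), (48.0, 48.0))
```

Request:
play_rows(
  commands=[
    {"x":0,"y":0,"z":-0.015,"wx":0,"wy":0,"wz":0,"fingers":1},
    {"x":0,"y":0,"z":-0.025,"wx":0,"wy":0,"wz":0,"fingers":1},
    {"x":0,"y":0,"z":-0.025,"wx":0,"wy":0,"wz":0,"fingers":1},
    {"x":0.03,"y":0.005,"z":-0.025,"wx":0,"wy":0,"wz":0,"fingers":1},
    {"x":0.06,"y":0.01,"z":-0.025,"wx":0,"wy":0,"wz":0,"fingers":1},
    {"x":0.09,"y":0.015,"z":-0.025,"wx":0,"wy":0,"wz":0,"fingers":1},
    {"x":0.12,"y":0.02,"z":-0.025,"wx":0,"wy":0,"wz":0,"fingers":1},
    {"x":0.14,"y":0.023,"z":-0.025,"wx":0,"wy":0,"wz":0,"fingers":1},
    {"x":0.15,"y":0.025,"z":-0.025,"wx":0,"wy":0,"wz":0,"fingers":1},
    {"x":0.15,"y":0.025,"z":-0.025,"wx":0,"wy":0,"wz":0,"fingers":1},
  ],
)

```text
time_s: 14.2
position: [530.1, 134.6, 51.9]
tcp_rot: [[-0.163, 0.987, 0.003], [0.987, 0.163, 0.001], [0.0, 0.003, -1.0]]
contact_force: [1.2, -1.1, 15.7]
finger_gap: 0.4
gripper_force: 7.9
```

```bash
cat > roll.py <<'E'
import sys;from ins import *
from scipy.optimize import brentq
im,P=load(sys.argv[1]);u0=proj(P,(float(sys.argv[2]),192.6,50));u,s,e=disc(im,u0,50);print(u0,u,s,e)
# axis at lateral y0+s ; insert height 32+20cos; lateral from start = 20*th+20*sin th
n=np.array([.987,.163,0])
f=lambda th:(atz(P,u,32+20*np.cos(th))-[510.7,192.6,0])@n-20*th-20*np.sin(th)
th=brentq(f,-1,2.2);print("roll deg",np.degrees(th),atz(P,u,32+20*np.cos(th)))
E
python3 snap.py w6; python3 roll.py w6 525
```

```text
14.2 [530.11 134.57  51.87] [[-0.1629, 0.9866, 0.0026], [0.9866, 0.1629, 0.0006], [0.0001, 0.0026, -1.0]] [  3.54  28.83 -30.4  115.15  21.71  41.38 -30.88] [ 1.16 -1.12 15.68]
[331.47 140.08] [335.91 133.61] [  32   20   46   49 1504] (45.25482940673828, 47.37614822387695)
roll deg 23.046248321901352 [526.3  195.51  50.4 ]
```

Rolled 23° without slip at 16 N. Continuing.

Request:
play_rows(
  commands=[
    {"x":0.03,"y":0.005,"z":0,"wx":0,"wy":0,"wz":0,"fingers":1},
    {"x":0.06,"y":0.01,"z":0,"wx":0,"wy":0,"wz":0,"fingers":1},
    {"x":0.09,"y":0.015,"z":0,"wx":0,"wy":0,"wz":0,"fingers":1},
    {"x":0.12,"y":0.02,"z":0,"wx":0,"wy":0,"wz":0,"fingers":1},
    {"x":0.14,"y":0.023,"z":0,"wx":0,"wy":0,"wz":0,"fingers":1},
    {"x":0.15,"y":0.025,"z":0,"wx":0,"wy":0,"wz":0,"fingers":1},
    {"x":0.15,"y":0.025,"z":0,"wx":0,"wy":0,"wz":0,"fingers":1},
    {"x":0.15,"y":0.025,"z":0,"wx":0,"wy":0,"wz":0,"fingers":1},
    {"x":0.15,"y":0.025,"z":0.05,"wx":0,"wy":0,"wz":0,"fingers":1},
    {"x":0.15,"y":0.025,"z":0.1,"wx":0,"wy":0,"wz":0,"fingers":1},
  ],
)

```text
time_s: 15.5
position: [543.6, 136.6, 60.9]
tcp_rot: [[-0.163, 0.987, -0.0], [0.987, 0.163, -0.0], [-0.0, -0.0, -1.0]]
contact_force: [-0.5, 0.1, 0.0]
finger_gap: 0.2
gripper_force: 0.0
```

```bash
python3 snap.py w7; python3 roll.py w7 540
```

```text
15.5 [543.57 136.62  60.94] [[-0.163, 0.9866, -0.0004], [0.9866, 0.163, -0.0001], [-0.0, -0.0004, -1.0]] [  3.76  29.13 -30.61 113.03  21.15  43.36 -29.9 ] [-0.48  0.09  0.04]
[333.59 142.6 ] [332.56 129.66] [  32   16   36   45 1075] (38.18376159667969, 40.305084228515625)
roll deg 42.78291663265993 [538.76 197.67  46.68]
```

Request:
play_rows(
  commands=[
    {"x":-0.08,"y":-0.013,"z":0,"wx":0,"wy":0,"wz":0,"fingers":1},
    {"x":-0.165,"y":-0.027,"z":0,"wx":0,"wy":0,"wz":0,"fingers":1},
    {"x":-0.165,"y":-0.027,"z":-0.05,"wx":0,"wy":0,"wz":0,"fingers":1},
    {"x":-0.165,"y":-0.027,"z":-0.085,"wx":0,"wy":0,"wz":0,"fingers":1},
    {"x":-0.165,"y":-0.027,"z":-0.1,"wx":0,"wy":0,"wz":0,"fingers":1},
    {"x":-0.165,"y":-0.027,"z":-0.1,"wx":0,"wy":0,"wz":0,"fingers":1},
    {"x":-0.135,"y":-0.022,"z":-0.1,"wx":0,"wy":0,"wz":0,"fingers":1},
    {"x":-0.105,"y":-0.017,"z":-0.1,"wx":0,"wy":0,"wz":0,"fingers":1},
    {"x":-0.075,"y":-0.012,"z":-0.1,"wx":0,"wy":0,"wz":0,"fingers":1},
    {"x":-0.045,"y":-0.007,"z":-0.1,"wx":0,"wy":0,"wz":0,"fingers":1},
  ],
)

```text
time_s: 16.8
position: [540.9, 136.3, 51.8]
tcp_rot: [[-0.163, 0.987, 0.003], [0.987, 0.163, 0.0], [0.0, 0.003, -1.0]]
contact_force: [-0.4, -2.0, 18.2]
finger_gap: 0.1
gripper_force: 9.0
```

Request:
play_rows(
  commands=[
    {"x":0.03,"y":0.005,"z":0,"wx":0,"wy":0,"wz":0,"fingers":1},
    {"x":0.06,"y":0.01,"z":0,"wx":0,"wy":0,"wz":0,"fingers":1},
    {"x":0.09,"y":0.015,"z":0,"wx":0,"wy":0,"wz":0,"fingers":1},
    {"x":0.12,"y":0.02,"z":0,"wx":0,"wy":0,"wz":0,"fingers":1},
    {"x":0.15,"y":0.025,"z":0,"wx":0,"wy":0,"wz":0,"fingers":1},
    {"x":0.18,"y":0.03,"z":0,"wx":0,"wy":0,"wz":0,"fingers":1},
    {"x":0.195,"y":0.032,"z":0,"wx":0,"wy":0,"wz":0,"fingers":1},
    {"x":0.205,"y":0.033,"z":0,"wx":0,"wy":0,"wz":0,"fingers":1},
    {"x":0.205,"y":0.033,"z":0,"wx":0,"wy":0,"wz":0,"fingers":1},
    {"x":0.205,"y":0.033,"z":0,"wx":0,"wy":0,"wz":0,"fingers":1},
  ],
)

```text
time_s: 18.05
position: [561.2, 139.9, 51.7]
tcp_rot: [[-0.163, 0.987, 0.002], [0.987, 0.163, 0.001], [0.0, 0.003, -1.0]]
contact_force: [1.6, 0.1, 14.0]
finger_gap: 0.0
gripper_force: 6.8
```

```bash
python3 snap.py w8; python3 roll.py w8 565
```

```text
18.05 [561.21 139.89  51.68] [[-0.1629, 0.9866, 0.0025], [0.9866, 0.1629, 0.0009], [0.0005, 0.0026, -1.0]] [  3.13  31.09 -29.88 111.11  22.05  43.29 -30.08] [ 1.55  0.05 13.98]
[350.48 156.44] [346.58 128.89] [ 42   0   9  44 252] (43.0, 8.0)
roll deg 95.42039785957603 [563.13 201.65  30.11]
```

The insert is nearly edge-on from above, so roll ≈90–92° by tip travel. I'll look from the far side to measure it properly.

Request:
play_rows(
  commands=[
    {"x":0,"y":0,"z":0.15,"wx":0,"wy":0,"wz":0,"fingers":1},
    {"x":0,"y":0,"z":0.3,"wx":0,"wy":0,"wz":0,"fingers":1},
    {"x":0.15,"y":0,"z":0.35,"wx":0,"wy":0,"wz":0,"fingers":1},
    {"x":0.35,"y":-0.03,"z":0.35,"wx":0,"wy":0,"wz":0,"fingers":1},
    {"x":0.55,"y":-0.06,"z":0.3,"wx":0,"wy":0,"wz":0,"fingers":1},
    {"x":0.75,"y":-0.1,"z":0.2,"wx":0,"wy":0,"wz":0,"fingers":1},
    {"x":0.9,"y":-0.1,"z":0.1,"wx":0,"wy":0,"wz":0,"fingers":1},
    {"x":1,"y":-0.1,"z":0.05,"wx":0,"wy":0,"wz":0,"fingers":1},
    {"x":1,"y":-0.1,"z":0,"wx":0,"wy":0,"wz":0,"fingers":1},
    {"x":1,"y":-0.1,"z":0,"wx":0,"wy":0,"wz":0,"fingers":1},
  ],
)

```text
time_s: 19.35
position: [659.1, 129.5, 50.5]
tcp_rot: [[-0.163, 0.987, -0.001], [0.987, 0.163, -0.0], [0.0, -0.001, -1.0]]
contact_force: [-0.6, -1.3, 0.5]
finger_gap: 0.5
gripper_force: 0.0
```

```bash
python3 snap.py w9; python3 - <<'E'
from ins import *
im,P=load("w9");u=proj(P,(562,202,32));print(u)
u0,v0=int(max(u[0]-130,0)),int(max(u[1]-110,0))
print(u0,v0);cv2.imwrite("pics/w9c.png",cv2.resize(im[v0:v0+240,u0:u0+260],None,fx=2.5,fy=2.5,interpolation=cv2.INTER_CUBIC))
E
```

```text
19.35 [659.07 129.47  50.46] [[-0.1633, 0.9866, -0.0009], [0.9866, 0.1633, -0.0001], [0.0001, -0.0009, -1.0]] [  3.76  37.97 -28.41  98.32  22.61  49.54 -25.08] [-0.61 -1.33  0.52]
[125.05  66.08]
0 0
```

View pics/w9c.png

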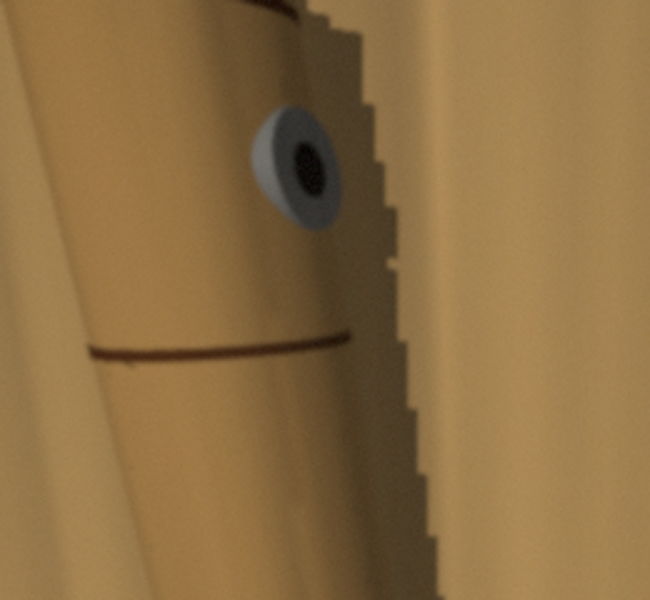

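The crop shows the insert face centre at w9 pixel (123.3,67.5), with cylinder edges on the left at (2,2), (36,140), (60,240) and on the right at (119.5,6), (140.2,135). I'll fit axis and roll.

```bash
cat > fit9.py <<'E'
from ins import *
from scipy.optimize import least_squares
im,P=load("w9");K,R,t=P;C=-R.T@t
Lp=[(2,2),(36,140),(60,240)];Rp=[(119.5,6),(140.2,135)];F=(123.3,67.5)
ray=lambda uv:(lambda d:d/np.linalg.norm(d))(R.T@np.linalg.solve(K,[*uv,1]))
def parts(p):
    x0,yaw,s,th,z=p;d=np.array([-np.sin(yaw),np.cos(yaw),0]);n=np.array([np.cos(yaw),np.sin(yaw),0])
    A=np.array([x0,200,z]);return A,d,n,A+s*d+20*(np.sin(th)*n+np.cos(th)*np.array([0,0,1]))
def res(p):
    A,d,n,I=parts(p);r=[]
    for pts,sg in((Lp,-1),(Rp,1)):
        for uv in pts:
            m=np.cross(d,ray(uv));m/=np.linalg.norm(m);r.append((abs((A-C)@m)-20)*1.8)
    return np.r_[r,proj(P,I)-F,(p[4]-32)*2]
f=least_squares(res,[552,.16,0,1.57,32])
A,d,n,I=parts(f.x);print(f.x,np.degrees(f.x[[1,3]]),res(f.x));print("axis@",A,"insert",I,"COM",A+(f.x[2]-60)*d)
E
python3 fit9.py
```

```text
[541.45   0.17  -2.11   1.54  31.94] [ 9.75 88.44] [-0.36 -0.33  0.1  -0.37 -0.14  0.    0.   -0.12]
axis@ [541.45 200.    31.94] insert [561.51 201.31  32.48] COM [551.97 138.79  31.94]
```

Axis and roll (~88–90°) are consistent with the travel. COM is (552,139). I'll open partly, go over it and descend.

Request:
play_rows(
  commands=[
    {"x":0,"y":0,"z":0.15,"wx":0,"wy":0,"wz":0.004,"fingers":0.3},
    {"x":0,"y":0,"z":0.3,"wx":0,"wy":0,"wz":0.004,"fingers":0.3},
    {"x":-0.1,"y":0.02,"z":0.4,"wx":0,"wy":0,"wz":0.004,"fingers":0.3},
    {"x":-0.25,"y":0.03,"z":0.4,"wx":0,"wy":0,"wz":0.004,"fingers":0.3},
    {"x":-0.4,"y":0.05,"z":0.4,"wx":0,"wy":0,"wz":0.004,"fingers":0.3},
    {"x":-0.55,"y":0.07,"z":0.4,"wx":0,"wy":0,"wz":0.004,"fingers":0.3},
    {"x":-0.7,"y":0.09,"z":0.4,"wx":0,"wy":0,"wz":0.004,"fingers":0.3},
    {"x":-0.85,"y":0.09,"z":0.4,"wx":0,"wy":0,"wz":0.004,"fingers":0.3},
    {"x":-0.95,"y":0.09,"z":0.4,"wx":0,"wy":0,"wz":0.004,"fingers":0.3},
    {"x":-1,"y":0.09,"z":0.4,"wx":0,"wy":0,"wz":0.004,"fingers":0.3},
  ],
)

```text
time_s: 20.65
position: [559.3, 138.2, 90.9]
tcp_rot: [[-0.169, 0.986, 0.0], [0.986, 0.169, -0.0], [-0.0, 0.0, -1.0]]
contact_force: [-0.2, -0.3, 0.3]
finger_gap: 59.8
gripper_force: 0.0
```

Request:
play_rows(
  commands=[
    {"x":-0.07,"y":0.003,"z":0,"wx":0,"wy":0,"wz":0,"fingers":0.3},
    {"x":-0.07,"y":0.003,"z":0,"wx":0,"wy":0,"wz":0,"fingers":0.3},
    {"x":-0.07,"y":0.003,"z":-0.1,"wx":0,"wy":0,"wz":0,"fingers":0.3},
    {"x":-0.07,"y":0.003,"z":-0.15,"wx":0,"wy":0,"wz":0,"fingers":0.3},
    {"x":-0.07,"y":0.003,"z":-0.2,"wx":0,"wy":0,"wz":0,"fingers":0.3},
    {"x":-0.07,"y":0.003,"z":-0.25,"wx":0,"wy":0,"wz":0,"fingers":0.3},
    {"x":-0.07,"y":0.003,"z":-0.3,"wx":0,"wy":0,"wz":0,"fingers":0.3},
    {"x":-0.07,"y":0.003,"z":-0.3,"wx":0,"wy":0,"wz":0,"fingers":0.3},
    {"x":-0.07,"y":0.003,"z":-0.3,"wx":0,"wy":0,"wz":0,"fingers":0.3},
    {"x":-0.07,"y":0.003,"z":-0.3,"wx":0,"wy":0,"wz":0,"fingers":0.3},
  ],
)

```text
time_s: 21.9
position: [552.9, 138.6, 61.0]
tcp_rot: [[-0.169, 0.986, 0.0], [0.986, 0.169, 0.0], [0.0, 0.0, -1.0]]
contact_force: [-0.1, 0.5, 0.9]
finger_gap: 59.7
gripper_force: 0.0
```

Request:
play_rows(
  commands=[
    {"x":-0.008,"y":0,"z":-0.06,"wx":0,"wy":0,"wz":0,"fingers":0.3},
    {"x":-0.008,"y":0,"z":-0.12,"wx":0,"wy":0,"wz":0,"fingers":0.3},
    {"x":-0.008,"y":0,"z":-0.18,"wx":0,"wy":0,"wz":0,"fingers":0.3},
    {"x":-0.008,"y":0,"z":-0.24,"wx":0,"wy":0,"wz":0,"fingers":0.3},
    {"x":-0.008,"y":0,"z":-0.3,"wx":0,"wy":0,"wz":0,"fingers":0.3},
    {"x":-0.008,"y":0,"z":-0.36,"wx":0,"wy":0,"wz":0,"fingers":0.3},
    {"x":-0.008,"y":0,"z":-0.42,"wx":0,"wy":0,"wz":0,"fingers":0.3},
    {"x":-0.008,"y":0,"z":-0.46,"wx":0,"wy":0,"wz":0,"fingers":0.3},
    {"x":-0.008,"y":0,"z":-0.47,"wx":0,"wy":0,"wz":0,"fingers":0.3},
    {"x":-0.008,"y":0,"z":-0.47,"wx":0,"wy":0,"wz":0,"fingers":0.3},
  ],
)

```text
time_s: 23.15
position: [552.0, 138.6, 13.8]
tcp_rot: [[-0.169, 0.986, 0.0], [0.986, 0.169, 0.0], [0.0, 0.0, -1.0]]
contact_force: [-0.2, -0.0, -0.0]
finger_gap: 59.7
gripper_force: 0.0
```

```bash
python3 snap.py w10; python3 - <<'E'
from ins import *
im,P=load("w10")
for y in (190,210,225):
    a=np.array([552-.1715*(y-138.8),y,32]);n=np.array([.986,.169,0])
    pr=[proj(P,a+20*n*s) for s in (-1,0,1)];v=int(pr[1][1]);g=cv2.GaussianBlur(im[v-1:v+2].mean((0,2)).astype(np.float32)[None],(5,1),0)[0]
    dg=np.gradient(g);print(np.round(pr,1).tolist());
    for p in (pr[0],pr[2]):
        c=int(p[0]);print(c-12,g[c-12:c+13:2].astype(int))
E
```

```text
23.15 [551.99 138.58  13.84] [[-0.1691, 0.9856, 0.0], [0.9856, 0.1691, 0.0], [0.0, 0.0, -1.0]] [  1.75  33.69 -28.29 113.05  24.59  39.18 -32.17] [-0.18 -0.03 -0.02]
[[265.0, 164.1], [320.8, 164.1], [376.5, 164.1]]
252 [112 113 113 113 114 111  97  89  92  96 100 102 104]
364 [ 88  83  80  80  82  86  88  95 104 106 108 109 111]
[[262.2, 105.5], [320.8, 105.5], [379.4, 105.5]]
250 [114 113 112 112 111 101  89  89  93  97 100 102 105]
367 [ 85  81  80  78  73  71  92 107 107 107 106 106 107]
[[259.9, 57.5], [320.8, 57.5], [381.7, 57.5]]
247 [115 114 113 113 111 102  89  86  89  93  96  98  99]
369 [ 80  77  76  76  77  90 106 110 109 108 107 106 106]
```

Centred within 0.3 mm. Closing.

Request:
play_rows(
  commands=[
    {"x":0,"y":0,"z":0,"wx":0,"wy":0,"wz":0,"fingers":0.4},
    {"x":0,"y":0,"z":0,"wx":0,"wy":0,"wz":0,"fingers":0.5},
    {"x":0,"y":0,"z":0,"wx":0,"wy":0,"wz":0,"fingers":0.6},
    {"x":0,"y":0,"z":0,"wx":0,"wy":0,"wz":0,"fingers":0.8},
    {"x":0,"y":0,"z":0,"wx":0,"wy":0,"wz":0,"fingers":1},
    {"x":0,"y":0,"z":0,"wx":0,"wy":0,"wz":0,"fingers":1},
    {"x":0,"y":0,"z":0,"wx":0,"wy":0,"wz":0,"fingers":1},
    {"x":0,"y":0,"z":0,"wx":0,"wy":0,"wz":0,"fingers":1},
    {"x":0,"y":0,"z":0,"wx":0,"wy":0,"wz":0,"fingers":1},
    {"x":0,"y":0,"z":0,"wx":0,"wy":0,"wz":0,"fingers":1},
  ],
  grip_force=50,
)

```text
time_s: 24.45
position: [552.1, 138.5, 14.2]
tcp_rot: [[-0.169, 0.986, 0.0], [0.986, 0.169, -0.0], [-0.0, 0.0, -1.0]]
contact_force: [-1.5, -0.8, 5.6]
finger_gap: 38.7
gripper_force: 49.5
```

```bash
python3 snap.py w11; python3 - <<'E'
from ins import *
im,P=load("w11")
hsv=cv2.cvtColor(im,cv2.COLOR_BGR2HSV)
u=proj(P,(561.5,201.3,32));print("insert pred",u)
v=int(u[1])
for r in range(v-30,v+31,6): print(r,hsv[r,350:400:3,1])
E
```

```text
24.45 [552.11 138.55  14.16] [[-0.1691, 0.9856, 0.0003], [0.9856, 0.1691, -0.0001], [-0.0001, 0.0003, -1.0]] [  1.75  33.66 -28.3  113.04  24.59  39.2  -32.17] [-1.51 -0.81  5.57]
insert pred [376.99 141.32]
111 [143 145 143 144 143 141 143 149 144 136 125 133 131 127 126 128 128]
117 [143 143 142 145 145 139 143 139 148  55  63 131 128 128 127 127 128]
123 [142 141 143 144 143 143 144 143 138  31  41 119 127 127 127 129 127]
129 [140 146 145 144 141 140 146 144  63  23  32 121 126 128 130 129 126]
135 [145 143 147 142 145 141 147 107  23  19  30 120 126 130 130 130 127]
141 [137 146 144 143 142 139 139  64  18  21  23 119 125 127 130 126 130]
147 [142 140 137 147 144 143 142  59  20  23  45 125 128 127 131 131 129]
153 [142 143 146 145 143 141 139  71  26  24  49 129 127 128 127 130 127]
159 [142 143 144 143 142 149 146 125  35  30  79 127 129 132 128 128 127]
165 [142 144 141 144 139 139 141 145  87  32 118 128 128 127 129 128 130]
171 [142 143 139 143 143 138 139 146 135 127 127 125 131 126 128 128 127]
```

Gripped at 38.7 mm and 50 N. I'll estimate the residual roll by matching the visible insert rim to a rendered model.

```bash
cat > rim.py <<'E'
from ins import *
from scipy.ndimage import binary_fill_holes
im,P=load("w11");K,R,t=P;C=-R.T@t
S=cv2.cvtColor(im,cv2.COLOR_BGR2HSV)[...,1];M=np.zeros(S.shape,bool);M[100:185,355:400]=S[100:185,355:400]<85
yaw=np.radians(9.74);d=np.array([-np.sin(yaw),np.cos(yaw),0]);n0=np.array([np.cos(yaw),np.sin(yaw),0]);z=np.array([0,0,1.])
# silhouette centre check
g=cv2.cvtColor(im,cv2.COLOR_BGR2GRAY).astype(np.float32)
A=np.array([552.0,138.8,32.])
for s in (45,80):
    v=int(proj(P,A+s*d)[1]);row=cv2.GaussianBlur(g[v-1:v+2].mean(0)[None],(5,1),0)[0];gr=np.gradient(row)
    l=240+np.argmin(gr[240:290]);r=355+np.argmax(gr[355:400]);print("sil",s,l,r,(l+r)/2,proj(P,A+s*d)[0])
def mask(th,lat,s):
    a=A+lat*n0+s*d;nn=np.sin(th)*n0+np.cos(th)*z;e=np.cross(d,nn)
    ph=np.linspace(0,2*np.pi,400);ring=np.cos(ph)[:,None]*d+np.sin(ph)[:,None]*e
    pts=[];nr=[]
    for h in np.linspace(12,20,60): pts.append(a+h*nn+10*ring);nr.append(ring)
    for r in np.linspace(0,10,40): pts.append(a+20*nn+r*ring);nr.append(np.tile(nn,(400,1)))
    p=np.vstack(pts);q=np.vstack(nr);w=p-a;rad=np.linalg.norm(w-np.outer(w@d,d),axis=1)
    k=(rad>=19.99)&(((C-p)*q).sum(1)>0);p=p[k]
    uv=(R@p.T).T+t;uv=(K@uv.T).T;uv=np.round(uv[:,:2]/uv[:,2:]).astype(int)
    m=np.zeros(S.shape,bool);m[uv[:,1],uv[:,0]]=1;return binary_fill_holes(m)
out=[]
for lat in (-.6,-.3,0,.3):
    for th in range(74,106,2):
        out.append(max(((mask(np.radians(th),lat,s)&M).sum()/(mask(np.radians(th),lat,s)|M).sum(),th,lat,s) for s in (59,60,61,62,63)))
for o in sorted(out)[::-1][:14]: print(np.round(o,3))
print(M.sum())
E
python3 rim.py
```

```text
sil 45 266 375 320.5 320.4495569562818
sil 80 260 379 319.5 320.44680656727115
[ 0.84 86.    0.   60.  ]
[ 0.84 88.   -0.3  61.  ]
[ 0.83 90.   -0.3  60.  ]
[ 0.83 92.   -0.6  60.  ]
[ 0.82 82.    0.3  61.  ]
[ 0.82 84.    0.3  61.  ]
[ 0.82 84.    0.   61.  ]
[ 0.81 86.   -0.3  60.  ]
[ 0.8 90.  -0.6 60. ]
[ 0.8 94.  -0.6 60. ]
[ 0.77 88.   -0.6  60.  ]
[ 0.77 88.    0.   60.  ]
[ 0.72 80.    0.3  61.  ]
[ 0.72 92.   -0.3  60.  ]
440
```

Roll ≈88°, so I'll tilt the tool +1.8° at the end. Lifting and carrying now. The TCP target is (529.1,-241.6,182.2), with yaw -18.5°.

Request:
play_rows(
  commands=[
    {"x":0,"y":0,"z":0.02,"wx":0,"wy":0,"wz":0,"fingers":1},
    {"x":0,"y":0,"z":0.06,"wx":0,"wy":0,"wz":0,"fingers":1},
    {"x":0,"y":0,"z":0.14,"wx":0,"wy":0,"wz":0,"fingers":1},
    {"x":0,"y":0,"z":0.26,"wx":0,"wy":0,"wz":0,"fingers":1},
    {"x":0,"y":0,"z":0.4,"wx":0,"wy":0,"wz":0,"fingers":1},
    {"x":0,"y":0,"z":0.54,"wx":0,"wy":0,"wz":0,"fingers":1},
    {"x":0,"y":0,"z":0.68,"wx":0,"wy":0,"wz":0,"fingers":1},
    {"x":0,"y":0,"z":0.82,"wx":0,"wy":0,"wz":0,"fingers":1},
    {"x":0,"y":0,"z":0.92,"wx":0,"wy":0,"wz":0,"fingers":1},
    {"x":0,"y":0,"z":1,"wx":0,"wy":0,"wz":0,"fingers":1},
  ],
)

```text
time_s: 25.75
position: [552.0, 138.5, 114.4]
tcp_rot: [[-0.169, 0.986, 0.0], [0.986, 0.169, 0.0], [-0.0, 0.0, -1.0]]
contact_force: [0.0, -0.6, -2.4]
finger_gap: 38.6
gripper_force: 50.4
```

Request:
play_rows(
  commands=[
    {"x":0,"y":-0.03,"z":0.08,"wx":0,"wy":0,"wz":0,"fingers":1},
    {"x":-0.01,"y":-0.08,"z":0.16,"wx":0,"wy":0,"wz":-0.005,"fingers":1},
    {"x":-0.015,"y":-0.16,"z":0.24,"wx":0,"wy":0,"wz":-0.01,"fingers":1},
    {"x":-0.02,"y":-0.25,"z":0.32,"wx":0,"wy":0,"wz":-0.015,"fingers":1},
    {"x":-0.025,"y":-0.34,"z":0.4,"wx":0,"wy":0,"wz":-0.02,"fingers":1},
    {"x":-0.03,"y":-0.43,"z":0.48,"wx":0,"wy":0,"wz":-0.025,"fingers":1},
    {"x":-0.035,"y":-0.52,"z":0.56,"wx":0,"wy":0,"wz":-0.03,"fingers":1},
    {"x":-0.04,"y":-0.61,"z":0.62,"wx":0,"wy":0,"wz":-0.037,"fingers":1},
    {"x":-0.045,"y":-0.7,"z":0.66,"wx":0,"wy":0,"wz":-0.044,"fingers":1},
    {"x":-0.05,"y":-0.8,"z":0.68,"wx":0,"wy":0,"wz":-0.05,"fingers":1},
  ],
)

```text
time_s: 27.0
position: [546.9, 58.0, 182.0]
tcp_rot: [[-0.091, 0.996, 0.0], [0.996, 0.091, 0.0], [0.0, 0.0, -1.0]]
contact_force: [0.4, 0.1, -1.5]
finger_gap: 38.6
gripper_force: 50.4
```

Request:
play_rows(
  commands=[
    {"x":-0.006,"y":-0.1,"z":0,"wx":0,"wy":0,"wz":-0.005,"fingers":1},
    {"x":-0.012,"y":-0.2,"z":0,"wx":0,"wy":0,"wz":-0.01,"fingers":1},
    {"x":-0.018,"y":-0.3,"z":0,"wx":0,"wy":0,"wz":-0.015,"fingers":1},
    {"x":-0.024,"y":-0.4,"z":0,"wx":0,"wy":0,"wz":-0.02,"fingers":1},
    {"x":-0.03,"y":-0.5,"z":0,"wx":0,"wy":0,"wz":-0.025,"fingers":1},
    {"x":-0.036,"y":-0.6,"z":0,"wx":0,"wy":0,"wz":-0.03,"fingers":1},
    {"x":-0.042,"y":-0.7,"z":0,"wx":0,"wy":0,"wz":-0.035,"fingers":1},
    {"x":-0.048,"y":-0.8,"z":0,"wx":0,"wy":0,"wz":-0.04,"fingers":1},
    {"x":-0.054,"y":-0.9,"z":0,"wx":0,"wy":0,"wz":-0.045,"fingers":1},
    {"x":-0.06,"y":-1,"z":0,"wx":0,"wy":0,"wz":-0.05,"fingers":1},
  ],
)

```text
time_s: 28.25
position: [540.9, -42.1, 181.8]
tcp_rot: [[-0.012, 1.0, -0.0], [1.0, 0.012, 0.0], [0.0, -0.0, -1.0]]
contact_force: [-0.3, 0.4, -2.3]
finger_gap: 38.7
gripper_force: 50.4
```

Request:
play_rows(
  commands=[
    {"x":-0.006,"y":-0.1,"z":0,"wx":0,"wy":0,"wz":-0.005,"fingers":1},
    {"x":-0.012,"y":-0.2,"z":0,"wx":0,"wy":0,"wz":-0.01,"fingers":1},
    {"x":-0.018,"y":-0.3,"z":0,"wx":0,"wy":0,"wz":-0.015,"fingers":1},
    {"x":-0.024,"y":-0.4,"z":0,"wx":0,"wy":0,"wz":-0.02,"fingers":1},
    {"x":-0.03,"y":-0.5,"z":0,"wx":0,"wy":0,"wz":-0.025,"fingers":1},
    {"x":-0.036,"y":-0.6,"z":0,"wx":0,"wy":0,"wz":-0.03,"fingers":1},
    {"x":-0.042,"y":-0.7,"z":0,"wx":0,"wy":0,"wz":-0.035,"fingers":1},
    {"x":-0.048,"y":-0.8,"z":0,"wx":0,"wy":0,"wz":-0.04,"fingers":1},
    {"x":-0.054,"y":-0.9,"z":0,"wx":0,"wy":0,"wz":-0.045,"fingers":1},
    {"x":-0.06,"y":-1,"z":0,"wx":0,"wy":0,"wz":-0.05,"fingers":1},
  ],
)

```text
time_s: 29.5
position: [534.9, -142.1, 181.8]
tcp_rot: [[0.066, 0.998, -0.0], [0.998, -0.066, 0.0], [0.0, -0.0, -1.0]]
contact_force: [0.2, -0.1, -2.0]
finger_gap: 38.5
gripper_force: 50.4
```

Request:
play_rows(
  commands=[
    {"x":-0.006,"y":-0.12,"z":0,"wx":0,"wy":0,"wz":-0.006,"fingers":1},
    {"x":-0.012,"y":-0.24,"z":0,"wx":0,"wy":0,"wz":-0.012,"fingers":1},
    {"x":-0.018,"y":-0.36,"z":0,"wx":0,"wy":0,"wz":-0.018,"fingers":1},
    {"x":-0.024,"y":-0.48,"z":0,"wx":0,"wy":0,"wz":-0.024,"fingers":1},
    {"x":-0.03,"y":-0.6,"z":0,"wx":0,"wy":0,"wz":-0.03,"fingers":1},
    {"x":-0.036,"y":-0.72,"z":0,"wx":0,"wy":0,"wz":-0.036,"fingers":1},
    {"x":-0.044,"y":-0.82,"z":0,"wx":0,"wy":0,"wz":-0.044,"fingers":1},
    {"x":-0.052,"y":-0.91,"z":0,"wx":0,"wy":0,"wz":-0.05,"fingers":1},
    {"x":-0.058,"y":-0.97,"z":0,"wx":0,"wy":0,"wz":-0.054,"fingers":1},
    {"x":-0.06,"y":-1,"z":0,"wx":0,"wy":0,"wz":-0.056,"fingers":1},
  ],
)

```text
time_s: 30.75
position: [528.9, -241.7, 181.8]
tcp_rot: [[0.153, 0.988, -0.0], [0.988, -0.153, 0.0], [0.0, -0.0, -1.0]]
contact_force: [0.8, -0.2, -1.8]
finger_gap: 38.8
gripper_force: 50.4
```

```bash
cat > fin.py <<'E'
import sys;from h import *;import pickle
np.set_printoptions(precision=2,suppress=True)
g=pickle.load(open("w11.pkl","rb"));o=ctrl.get_obs();im=ctrl.get_image("wrist");cv2.imwrite("pics/wf.png",im[...,::-1])
Rg,pg=np.array(g["tcp_rot"]),np.array(g["position"]);th,yw=np.radians([88.2,9.74])
d=np.array([-np.sin(yw),np.cos(yw),0]);n=np.array([np.cos(yw),np.sin(yw),0])*np.sin(th)+np.array([0,0,np.cos(th)])
I=np.array([551.85,138.8,32])+60.3*d+20*n
D=np.array(o["tcp_rot"])@Rg.T;In=D@(I-pg)+o["position"];nn=D@n;dn=D@d
cx=np.array([np.cos(np.radians(-8.8)),np.sin(np.radians(-8.8)),0]);F=np.array([558.49,-184.84,200])
print("t",o["time_s"],"tcp",o["position"],"gap",o["finger_gap"],o["gripper_force"],o["contact_force"])
print("insert",In,"err to focus",F-In);print("normal",nn,"want",cx,"angle err",np.degrees(np.arctan2(nn[1],nn[0]))+8.8,"elev",np.degrees(np.arcsin(nn[2])),"axis elev",np.degrees(np.arcsin(dn[2])))
w=np.cross(nn,cx);print("turn deg/90",np.degrees(w)/90)
E
python3 fin.py
```

```text
t 30.75 tcp [ 528.9  -241.73  181.77] gap 38.84845850418005 50.42704224586487 [ 0.77 -0.17 -1.83]
insert [ 557.74 -184.89  200.24] err to focus [ 0.75  0.05 -0.24]
normal [ 0.99 -0.15  0.03] want [ 0.99 -0.15  0.  ] angle err -0.020189586596828235 elev 1.7749767932995508 axis elev 0.010242840621164864
turn deg/90 [0.   0.02 0.  ]
```

Request:
play_rows(
  commands=[
    {"x":0,"y":0,"z":0.001,"wx":0.001,"wy":0.005,"wz":0,"fingers":1},
    {"x":0.001,"y":0,"z":0.002,"wx":0.002,"wy":0.01,"wz":0,"fingers":1},
    {"x":0.002,"y":0.001,"z":0.003,"wx":0.003,"wy":0.015,"wz":0,"fingers":1},
    {"x":0.002,"y":0.001,"z":0.004,"wx":0.003,"wy":0.02,"wz":0,"fingers":1},
    {"x":0.002,"y":0.001,"z":0.004,"wx":0.003,"wy":0.02,"wz":0,"fingers":1},
    {"x":0.002,"y":0.001,"z":0.004,"wx":0.003,"wy":0.02,"wz":0,"fingers":1},
    {"x":0.002,"y":0.001,"z":0.004,"wx":0.003,"wy":0.02,"wz":0,"fingers":1},
    {"x":0.002,"y":0.001,"z":0.004,"wx":0.003,"wy":0.02,"wz":0,"fingers":1},
    {"x":0.002,"y":0.001,"z":0.004,"wx":0.003,"wy":0.02,"wz":0,"fingers":1},
    {"x":0.002,"y":0.001,"z":0.004,"wx":0.003,"wy":0.02,"wz":0,"fingers":1},
  ],
)

```text
time_s: 32.05
position: [529.2, -241.4, 182.2]
tcp_rot: [[0.153, 0.988, -0.031], [0.988, -0.153, 0.005], [-0.0, -0.032, -0.999]]
contact_force: [-0.3, 0.4, -2.0]
finger_gap: 38.5
gripper_force: 50.4
```

```bash
python3 fin.py; python3 - <<'E'
from h import *
o=ctrl.get_obs();P=PM("wrist",o);print("lens px",proj(P,(677.1,-203.2,200)))
for n in ("w11","wf"):
    im=cv2.imread(f"pics/{n}.png");S=cv2.cvtColor(im,cv2.COLOR_BGR2HSV)[...,1][100:185,355:395]<85
    y,x=np.nonzero(S);print(n,S.sum(),x.mean()+355,y.mean()+100,x.min()+355,x.max()+355,y.min()+100,y.max()+100)
a=cv2.imread("pics/wf.png");s=ctrl.get_image("side")[...,::-1];s=cv2.resize(s[60:210,200:440],(640,400),interpolation=cv2.INTER_CUBIC)
cv2.imwrite("pics/fin.png",cv2.resize(np.vstack([a,s]),None,fx=.75,fy=.75,interpolation=cv2.INTER_AREA))
E
```

```text
t 32.05 tcp [ 529.16 -241.36  182.22] gap 38.538323436886984 50.430006980895996 [-0.34  0.41 -1.95]
insert [ 558.55 -184.6   200.04] err to focus [-0.06 -0.24 -0.04]
normal [ 0.99 -0.15 -0.  ] want [ 0.99 -0.15  0.  ] angle err -0.0028634646090068827 elev -0.0391483364867641 axis elev 0.000662857746419697
turn deg/90 [-0. -0.  0.]
lens px [731.82751749 142.77593523]
w11 440 376.6136363636364 142.26363636363635 371 381 113 169
wf 480 377.0229166666667 142.0875 371 382 113 169
```

View pics/fin.png

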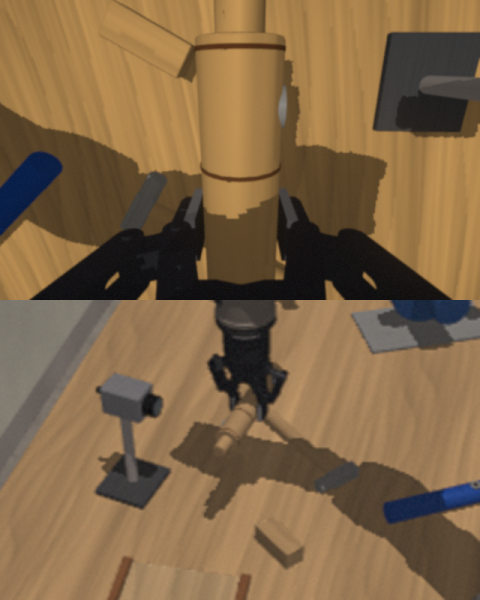

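The final view shows the spindle firmly held with no slip in the grip: the rim pixels are unchanged and the insert faces the camera. The camera foot corners at wf (517.3,44) and (498.7,173.3) give one more check on its yaw.

```bash
sed -i 's#^def pts#V["f"]=PM("wrist",ctrl.get_obs());g=cv2.imread("pics/wf.png",0);cc=cv2.cornerSubPix(g,np.float32([[517.3,44],[498.7,173.3]]).reshape(-1,1,2),(5,5),(-1,-1),(3,50,.01)).reshape(-1,2);print(cc);M["f"]=dict(A=cc[0],C=cc[1])\ndef pts#' fit.py; python3 fit.py
```

```text
[[516.94  44.5 ]
 [496.38 172.46]]
[ 723.04 -210.71   -0.16    6.93   46.7 ] -8.916562855974126
w1 A [-0.44 -1.1 ]
w1 B [-0.63 -0.76]
w1 C [-0.14  0.75]
w1 D [-1.83  0.38]
w1 L [0.03 0.75]
w2 A [ 0.83 -0.12]
w2 B [ 0.22 -0.98]
w2 C [-0.59 -0.69]
w2 D [-2.76 -0.53]
w2 L [-0.63  2.44]
top B [-1.19 -0.93]
top A [-1.53 -0.35]
top C [-0.49  0.6 ]
top L [-0.36  0.01]
side L [ 0.   -0.42]
f A [ 2.69 -1.59]
f C [2.53 1.75]
lens [ 676.9  -203.47  200.  ] focus [ 558.35 -184.87  200.  ]
```

The extra view moves the focus by only 0.15 mm and the yaw by 0.1°, so no correction is needed. Handing in.

```bash
python3 -c "
from rig import ctrl
print(ctrl.sign_off())"
```

```text
the job is handed in; nothing more can be done
None
```

The job is handed in: I rolled the spindle about 88° and tilted the gripper 1.8° to make up the rest, and it is held level and steady. By my own measurements the insert faces the lens squarely, within about 0.3 mm of its target, with the lens position itself known to 1–2 mm.

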